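# Contact a solar cell with a sprung test probe

### The arm

A 6-joint arm with a two-finger parallel gripper is mounted at the origin on the work surface. World frame = base frame: x ahead of the robot, y to its left, z up, the work surface at z = 0. Lengths are in m, angles in rad, forces in N, time in s.
With the tool pointing down it reaches from about 0.35 to 0.875 m from the base axis. Payload 15.5 kg.
Tool frame: the origin (TCP) lies midway between the tips of the shut fingers; the grasp point (between the pads) lies 19 mm behind it; z points along the fingers, y is the line along which they close (so a half turn about z gives the same grasp; the last joint's range is limited). The gripper opens to 85 mm and grips with 20 to 120 N. Pads are 22 mm wide; open, the fingers measure 114 mm over their backs; the gripper's body (76 mm by 85 mm) begins 54 mm behind the grasp point. The pads swing forward as they close: fully open they stand 13 mm farther back than shut.
Start: joints at [1.111, 0.494, 1.345, -0, 1.302, -0.096], TCP at [0.222, 0.584, 0.201] pointing down, gripper open.
Joint ranges: [-2.91, 2.91], [-0.82, 2.16], [0.22, 2.67], [-1.22, 4.37], [0.12, 2.79], [-3.08, 3.08]. Speed limits (rad/s): [1.89, 1.89, 2.57, 3.01, 3.01, 3.01].

### API

Orientations are given as a 3x3 rotation matrix whose columns are the frame's x, y, z axes.
In Python, from station import ctrl gives the robot as it stands. The module is installed in compiled form; this text tells all that it offers.
- The arm moves only by the tool play_rows, never from a script. Its argument "commands" is a list of rows, each an object with "grip": the finger opening in m, from 0 to 0.0854; "travel": the shift along the tool's x, y, z in m, a list of three; "turn": the turn about the tool's z in degrees. A call has 1 to 5 rows; each row shifts and turns the commanded pose from where the row before left it, along the tool's axes as they then stand; what a row does not reach is not made up. A row lasts 1/12 s, in which the tool goes at most 41.7 mm and 7.16 degrees, less where a joint would pass 70% of its speed; a pose out of reach is approached as far as the arm can. A call is refused whole if a number of a shift passes 0.0417 or a number of a turn 7.16, either way. A call with a gripper value outside its range is refused whole. The fingers move at their own pace and stop on an object; "newtons" is the grip in N (left out, the last holds). Time passes only in rows, so rows that do not move let the fingers close. It gives the time, the measured TCP pose, the force, the opening and the grip force at its end, in the units of the state.
- ctrl.read_state(): the state, without advancing time (a new reading comes with each control period).
- ctrl.get_image(name): name is "scene" or "top" or "wrist"; returns a dict with "frame" (480x640x3 uint8, red, green, blue), "fovy" (degrees; the focal length in pixels is half the picture's height over the tangent of half this angle, whatever the lens; pixels are square), "cx", "cy" (the principal point, pixels), "eye" and "rotation" of the camera in the world. Camera axes: x right, y up, looking along -z (the intrinsics and any distortion apply to the point x, -y, -z); pixel columns grow to the right and rows downward; lengths in m; the calibration is good to about 2 mm. A picture is of the moment at which its call begins. There is no depth.
- ctrl.job_done(): hands the job in; it is judged then, once.
Trained networks look in the newest picture that a camera, given by its name, has taken for a name from the list of things; names that differ only in an ending like _2 or _b are one class to them, and where a whole thing is asked for, a point or a joint stands for the part that bears it (a point fixed in the world has none). Each returns a list of dicts, best first, with "conf" (0 to 1); they miss things now and then, are a little off and sometimes report something else, mostly with a low value. They report only what shows in the picture. A call takes as long as a camera call. They do not tell look-alikes from the thing itself.
- ctrl.silhouettes(label, camera): "region" (480x640 bool, what is visible of it) and "pixel" ([row, column] in pixels, amid what is visible of it).
- ctrl.mark_of(label, camera): "pixel" ([row, column] in pixels: a listed point, or the origin of a listed thing).
The state is a dict: "clock": time; "joints": joint angles; "joint_vel": joint speeds; "effort": joint torques, N m; "position": TCP position; "tool_rot": TCP orientation; "contact_force": force on the tool from outside, world axes, zero at the start; "moment": the same for the moment, N m; "opening": finger opening in m; "grasp_force": force on a finger pad.
Only numpy, scipy, OpenCV 4.12 (cv2) and the standard library are available. Lean on these libraries where they do the work, as an engineer would, in place of code of your own. Each camera call takes 0.05 s, during which the arm holds its last target. There are 200 camera calls.

### The job

Swing the lamp dimmer's lever until its white pointer lies at the green mark and let go of it, then take the red-handled test probe out of its stand and press its sprung tip lightly on the round gold pad of the solar cell in the orange holder, with the probe square to the sloping face of the cell and the tip about half pressed in. The program finishes while the gripper is still holding the probe there, with the lever still at the mark; never press hard on the cell (stay well under 15 N) and leave the other things on the bench where they are.

Things in the scene. Friction and masses are not known exactly. Their poses are not given: they have to be found in the camera images.
- dimmer: Lamp dimmer, a fixed grey box with a black top, 150 (x) x 160 (y) x 42 mm high; origin at the centre of its underside, z up; the lever's pivot stands 40 mm along its +x from the centre. On the top, on an arc of 102 mm radius about the pivot, lie four coloured dots, 13 mm across: red (lever value 0), yellow (0.525), green (1.05), white (1.6).
- dimmer_lever (a joint): Angle of the dimmer lever in rad, 0 to 1.6, seen from above growing counterclockwise. At value q the lever points from the pivot in the direction (pi - 0.8 + q) rad counterclockwise from the dimmer's +x. It turns level about a vertical axis with light friction (below 1.5 N at the post) and stays where it is left. The green mark is at 1.05.
- pivot (a point): Point on the lever's vertical turning axis, 50 mm above the bench; fixed to the dimmer.
- lever_post (a point): Centre of the top of the lever's upright red grip post: round, 14 mm diameter, standing 48 mm clear above the lever's flat aluminium arm, its top 102 mm above the bench, 70 mm from the pivot axis. Can be pinched from above; the white pointer reaches 23 mm further out.
- green_mark (a point): Centre of the green dot on the dimmer's top, 43 mm above the bench.
- stand: Fixed black probe stand, block 70 x 70 x 60 mm high; origin at the centre of its underside. A blind hole of 18 mm, 56 mm deep, in the middle of its top holds the probe upright.
- probe: Loose test probe, 0.12 kg, 124 mm long. Origin at the end of the tip when fully out, z from tip to handle. Brass barrel 14 mm diameter, z 14 to 52 mm; black collar 34 mm diameter, z 52 to 58 (rests on the stand's top); square red handle 20 x 20 mm, z 58 to 120, flat sides across x and y: take it from above at about z 90 mm and draw it 60 mm or more straight up.
- probe_plunger (a joint): How far the probe's sprung tip is pressed in, m: 0 fully out, 0.010 fully in. The spring needs about 0.35 N to start and grows by 0.35 N per mm (half in: 2.1 N; fully in: 3.9 N).
- probe_tip (a point): End of the probe's sprung steel tip, a round end of 5.6 mm diameter; moves with the plunger.
- cell_plate: Fixed dark steel plate 140 (x) x 290 (y) x 8 mm on which both cell holders stand; origin at the centre of its underside.
- orange_cell: Cell to be contacted: dark blue square solar cell in a fixed orange holder, frame 80 x 80 mm. Origin at the centre of the face, 50 mm above the bench; z is the outward normal of the face, which slopes 0.35 rad (20 degrees) from level, lower edge at -x on the robot's side; y is level. On it: a round gold pad 16 mm across (the spot), a square silver pad 13 mm.
- orange_pad (a point): Centre of the round gold pad on the orange cell's face, at x -12, y +12 mm in the cell's frame.
- white_cell: Bystander: a like cell in a fixed white holder, same form and pads; may stand on either side of the orange one. Not to be probed.
- wood_block: Bystander: loose pale wooden block 70 x 110 x 22 mm; origin at the centre of its underside.
- jar: Bystander: loose small amber jar with a white cap, 56 mm diameter, 70 mm high; origin at the centre of its underside.
- screwdriver: Bystander: loose screwdriver lying on the bench beyond the dimmer, along its own x, handle to -x.
- filter_ring: Bystander: loose black filter ring lying flat, 60 mm outside diameter, 12 mm high; origin at the centre of its underside.
- optic_post: Bystander: loose steel optics post, foot 48 mm diameter, rod 13 mm, 75 mm high; origin at the centre of its underside.
Not all that is in view belongs to the job. Leave any pink look-alike of the dimmer alone. What is shaped like the probe but blue is not meant.

How it is judged:
On the way, in this order (a step that is already met when the one before it is completed fails the run):
1. the dimmer lever stands at the green mark, let go, with the probe still in its stand (value of joint dimmer_lever between 0.93 and 1.17 rad and contact force between the fingers and dimmer_lever below 0.1 N and distance of probe from where it was at the start of the episode below 0.02 m), for 0.2 s.
2. the gripper has drawn the probe out of its stand (contact force between the fingers and probe above 1 N and z of probe_tip in the frame of stand above 0.062 m), for 0.1 s.
At the end, for the whole second after the job is handed in: Probe held in the fingers, off the stand, still; tip within 7 mm of the orange cell's gold pad centre, within 9 deg of square to the face, pressed in 1.5 to 8.8 mm with 0.5 to 6 N; lever within 0.12 rad of the green mark (1.05); loose bystanders moved under 30 mm (value of joint dimmer_lever between 0.93 and 1.17 rad and contact force between the fingers and probe above 1 N and contact force between probe and stand below 0.05 N and distance between probe_tip and orange_pad below 0.007 m and angle between the z axis of probe and the z axis of orange_cell, either way round below 0.16 rad and value of joint probe_plunger between 0.0015 and 0.0088 m and contact force between probe and orange_cell between 0.5 and 6 N and linear speed of probe below 0.02 m/s and distance of each of wood_block, jar, screwdriver, filter_ring, optic_post from where it was at the start of the episode below 0.03 m); the arm keeps its last pose, push and grip.
It fails at once if the orange cell is pressed with more than 15 N (contact force between anything else and orange_cell above 15 N).
It fails at once if the probe presses on the white cell (contact force between probe and white_cell above 1 N).
It fails at once if a loose bystander is pushed more than 40 mm or knocked over (distance of any of wood_block, jar, screwdriver, filter_ring, optic_post from where it was at the start of the episode above 0.04 m or angle between any of jar, optic_post, wood_block, filter_ring's own z axis and vertical above 0.6 rad).
It also fails if it takes over 51 s, if anything falls off the work surface, if the arm or the gripper's body presses on something with over 40 N, if the wrist force passes 120 N, or if a joint passes its speed limit or range.

## Working session

There is one attempt and no reset: what is moved stays moved. The work goes in short steps, Python scripts to look and compute and a tool call to move; the robot and the scene stay as the last step left them, time stands still between calls to the robot, and variables do not carry over. Pictures are saved under pics/ and viewed, at most 10 in all, crops included, and the job is handed in when it is done.

Besides the shell and the picture viewer there is one more tool, called as name([rows], argument=value, ...), one row to a line, values as JSON. play_rows: Moves the arm, as the interface text tells. Its arguments: {"type":"object","properties":{"commands":{"type":"array","items":{"type":"object","properties":{"grip":{"type":"number"},"travel":{"type":"array","items":{"type":"number"}},"turn":{"type":"number"}}}},"newtons":{"type":"number"}},"required":["commands"]}

```bash
mkdir -p pics
cat > h.py <<'E'
import numpy as np,cv2
from station import ctrl
def ray(im,px):
    f=240/np.tan(np.radians(im['fovy'])/2)
    d=np.array([(px[1]-im['cx'])/f,-(px[0]-im['cy'])/f,-1.])
    d=np.array(im['rotation'])@d
    return np.array(im['eye']),d/np.linalg.norm(d)
def atz(im,px,z):
    e,d=ray(im,px); return e+d*(z-e[2])/d[2]
def tri(rs):
    A=sum(np.eye(3)-np.outer(d,d) for e,d in rs); b=sum((np.eye(3)-np.outer(d,d))@e for e,d in rs)
    p=np.linalg.solve(A,b); return p,[np.linalg.norm((np.eye(3)-np.outer(d,d))@(p-e)) for e,d in rs]
def proj(im,p):
    f=240/np.tan(np.radians(im['fovy'])/2)
    c=np.array(im['rotation']).T@(np.array(p)-im['eye']); return np.array([im['cy']-f*c[1]/-c[2],im['cx']+f*c[0]/-c[2]])
E
python3 - <<'E'
from h import *
np.set_printoptions(precision=4,suppress=True)
s=ctrl.read_state(); print(s['tool_rot'],s['contact_force'],s['clock'],s['opening'])
for c in ['scene','top','wrist']:
    im=ctrl.get_image(c); cv2.imwrite(f'pics/{c}0.png',im['frame'][:,:,::-1])
    print(c,{k:np.array(v) for k,v in im.items() if k!='frame'})
    if c=='wrist': continue
    for l in ['lever_post','pivot','green_mark','probe','probe_tip','stand','dimmer','orange_cell','orange_pad','white_cell','jar','optic_post','wood_block','filter_ring','screwdriver','cell_plate']:
        print(l,[(np.round(d['pixel']),round(d['conf'],2)) for d in ctrl.mark_of(l,c)])
E
```

```text
[[-0.9346  0.3558 -0.0005]
 [ 0.3558  0.9346 -0.0011]
 [ 0.0001 -0.0012 -1.    ]] [ 0.186  -0.0441  0.54  ] 0.0 0.08539788528576528
scene {'fovy': array(57.1597), 'cx': array(325.3065), 'cy': array(246.1902), 'eye': array([ 1.1869, -0.4097,  0.708 ]), 'rotation': array([[ 0.5525, -0.5048,  0.6633],
       [ 0.8335,  0.3349, -0.4394],
       [-0.0003,  0.7956,  0.6058]])}
lever_post [(array([158., 444.]), 0.67), (array([199., 409.]), 0.66), (array([162., 358.]), 0.46)]
pivot [(array([230., 424.]), 0.95), (array([186., 348.]), 0.93)]
green_mark [(array([174., 410.]), 0.92), (array([177., 329.]), 0.71), (array([219., 385.]), 0.7)]
probe [(array([321., 154.]), 0.92), (array([354., 118.]), 0.86), (array([344., 171.]), 0.59), (array([418., 191.]), 0.3)]
probe_tip []
stand [(array([352., 174.]), 0.95)]
dimmer [(array([197., 346.]), 0.83), (array([241., 410.]), 0.68)]
orange_cell [(array([275., 358.]), 0.78), (array([349., 171.]), 0.29)]
orange_pad [(array([271., 359.]), 0.81)]
white_cell [(array([297., 302.]), 0.71)]
jar [(array([313., 430.]), 0.85)]
optic_post [(array([388., 320.]), 0.7)]

[... 1066 characters left out ...]
y([152., 328.]), 0.68)]
orange_pad [(array([218., 300.]), 0.67)]
white_cell [(array([219., 357.]), 0.96)]
jar [(array([168., 273.]), 0.78), (array([218., 359.]), 0.69)]
optic_post [(array([154., 379.]), 0.65)]
wood_block [(array([237., 453.]), 0.62), (array([150., 331.]), 0.6), (array([235., 218.]), 0.45)]
filter_ring [(array([180., 458.]), 0.55)]
screwdriver [(array([186., 190.]), 0.69), (array([156., 379.]), 0.26)]
cell_plate [(array([219., 331.]), 0.71)]
wrist {'fovy': array(60.3711), 'cx': array(312.2491), 'cy': array(237.5488), 'eye': array([0.1518, 0.6093, 0.3742]), 'rotation': array([[ 0.3555, -0.8932, -0.2754],
       [ 0.9347,  0.3399,  0.104 ],
       [ 0.0007, -0.2944,  0.9557]])}
```

View pics/scene0.png

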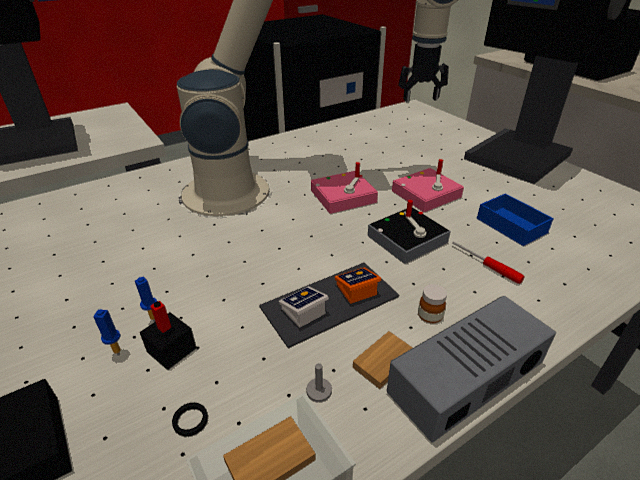

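View pics/top0.png

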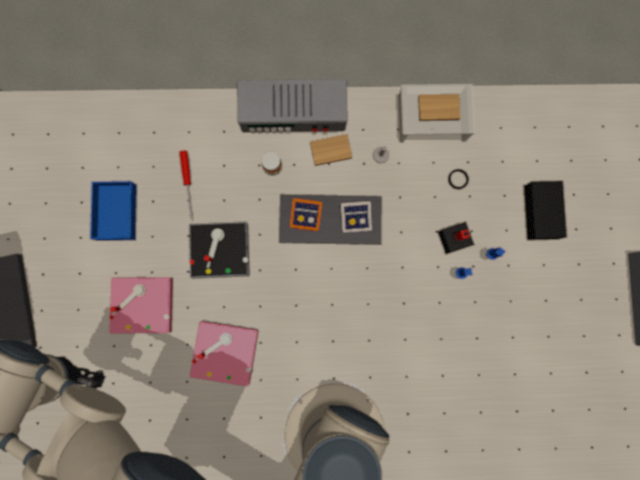

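The scene view shows the black dimmer (post 199,409 in row,col), the red probe in the black stand (320,160), and the orange cell (275,358) with the white cell beside it. The top view shows the same things: the dimmer at (250,218), with its lever between red and yellow and the green dot at (271,228), the probe at (236,460) and the orange cell at (214,306).

Run:
```python
from h import *
np.set_printoptions(precision=4,suppress=True)
a=ctrl.get_image('scene');b=ctrl.get_image('top')
def near(l,c,p,f='mark_of'):
    r=getattr(ctrl,f)(l,c); return min(r,key=lambda d:np.hypot(*(np.array(d['pixel'])-p))) ['pixel'] if r else None
for l,p,q in [('lever_post',(199,409),(258,205)),('pivot',(230,424),(236,218)),('green_mark',(219,385),(272,227)),('orange_pad',(271,359),(218,300)),('orange_cell',(275,358),(214,306)),('white_cell',(297,302),(219,357)),('jar',(313,430),(168,273)),('optic_post',(388,320),(154,379)),('dimmer',(241,410),(252,218)),('stand',(352,174),(240,453)),('cell_plate',(303,329),(219,331))]:
    u=near(l,'scene',p);v=near(l,'top',q); t=tri([ray(a,u),ray(b,v)]);print(l,u,v,*t)
for c in('scene','top'):
    for d in ctrl.silhouettes('probe',c): print(c,d['conf'],d['pixel'],d['region'].sum())
print(ctrl.read_state()['clock'])
```

```text
lever_post [198.1, 410.5] [257.8, 206.9] [0.4805 0.3236 0.1091] [np.float64(0.001878189937902924), np.float64(0.0018781899379029987)]
pivot [228.6, 422.4] [236.3, 216.8] [0.545  0.3102 0.0542] [np.float64(0.005185436032676744), np.float64(0.005185436032676883)]
green_mark [220.5, 382.5] [271.6, 224.6] [0.4419 0.2816 0.0338] [np.float64(0.008162664236703353), np.float64(0.008162664236703542)]
orange_pad [270.2, 355.8] [214.7, 300.5] [0.5927 0.0739 0.0595] [np.float64(0.005790003246267737), np.float64(0.005790003246267802)]
orange_cell [278.2, 358.7] [216.5, 305.3] [0.596  0.0689 0.0394] [np.float64(0.0036790050805065385), np.float64(0.003679005080506482)]
white_cell [296.9, 304.2] [218.7, 357.5] [ 0.5866 -0.0726  0.0481] [np.float64(0.0051857079426261155), np.float64(0.005185707942626187)]
jar [314.3, 431.6] [166.4, 275.2] [0.7483 0.1533 0.005 ] [np.float64(0.005294578388707366), np.float64(0.005294578388707433)]
optic_post [389.1, 318.8] [156.3, 381.5] [ 0.7715 -0.1525  0.0035] [np.float64(0.002878652771032491), np.float64(0.0028786527710325093)]
dimmer [239.0, 407.6] [249.4, 220.1] [0.5105 0.3056 0.0022] [np.float64(0.00031385178891493834), np.float64(0.0003138517889149872)]
stand [350.6, 172.8] [241.2, 453.0] [ 0.5239 -0.3485 -0.0066] [np.float64(0.0034734767533149105), np.float64(0.0034734767533148437)]
cell_plate [306.1, 326.8] [217.5, 328.2] [ 0.594  -0.0047 -0.0101] [np.float64(0.00679384812795766), np.float64(0.006793848127957701)]
scene 0.89 [317.0, 161.1] 467
scene 0.74 [295.4, 144.5] 476
scene 0.62 [331.9, 107.2] 618
scene 0.3 [385.5, 319.2] 634
scene 0.24 [231.6, 408.0] 2865
top 0.76 [254.5, 493.5] 145
top 0.68 [270.5, 465.3] 161
top 0.59 [243.6, 208.8] 192
top 0.49 [234.7, 459.7] 140
3.05
```

play_rows([
  {"travel": [-0.034, -0.0175, 0]},
  {"travel": [-0.034, -0.0175, 0]},
  {"travel": [-0.034, -0.0175, 0]},
  {"travel": [-0.034, -0.0175, 0]},
  {"travel": [-0.034, -0.0175, 0]},
])

```text
schema error: expected keys grip, travel, turn
```

play_rows([
  {"travel": [-0.034, -0.0175, 0]},
  {"travel": [-0.034, -0.0175, 0]},
  {"travel": [-0.034, -0.0175, 0]},
  {"travel": [-0.034, -0.0175, 0]},
  {"travel": [-0.034, -0.0175, 0]},
])

```text
schema error: expected keys grip, travel, turn
```

Run:
```python
from h import *
np.set_printoptions(precision=4,suppress=True)
im=ctrl.get_image('wrist'); cv2.imwrite('pics/w1.png',im['frame'][:,:,::-1])
for l,z in [('lever_post',.102),('pivot',.05),('green_mark',.043)]:
    for d in ctrl.mark_of(l,'wrist'): print(l,d['conf'],d['pixel'],atz(im,d['pixel'],z))
s=ctrl.read_state();print(s['clock'],s['position'],s['tool_rot'])
np.save('w1.npy',im,allow_pickle=True)
```

```text
lever_post 0.94 [380.0, 357.7] [0.3503 0.5716 0.102 ]
lever_post 0.81 [337.3, 15.0] [0.2242 0.345  0.102 ]
pivot 0.7 [363.6, 26.3] [0.2648 0.2891 0.05  ]
pivot 0.6 [403.7, 314.7] [0.3986 0.5182 0.05  ]
green_mark 0.8 [320.5, 250.7] [0.3003 0.4942 0.043 ]
3.25 [0.2224 0.5841 0.2006] [[-0.9345  0.3559  0.    ]
 [ 0.3559  0.9345  0.    ]
 [ 0.      0.     -1.    ]]
```

View pics/w1.png

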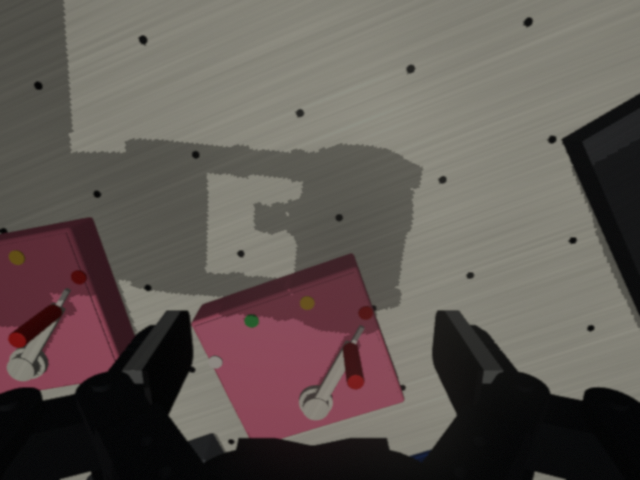

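The picture is still from the start pose and shows only the two pink look-alikes, because the rows need all three keys. I'll send the moves again.

play_rows([
  {"travel": [-0.034, -0.0175, 0], "turn": 0, "grip": 0.085},
  {"travel": [-0.034, -0.0175, 0], "turn": 0, "grip": 0.085},
  {"travel": [-0.034, -0.0175, 0], "turn": 0, "grip": 0.085},
  {"travel": [-0.034, -0.0175, 0], "turn": 0, "grip": 0.085},
  {"travel": [-0.034, -0.0175, 0], "turn": 0, "grip": 0.085},
])

```text
clock: 3.67
position: [0.351, 0.4405, 0.2007]
tool_rot: [[-0.935, 0.355, 0.0], [0.355, 0.935, 0.0], [-0.0, 0.0, -1.0]]
contact_force: [0.6, 0.6, 0.3]
opening: 0.0849
grasp_force: 0.0
```

play_rows([
  {"travel": [-0.034, -0.0175, 0], "turn": 0, "grip": 0.085},
  {"travel": [-0.034, -0.0175, 0], "turn": 0, "grip": 0.085},
  {"travel": [-0.034, -0.0175, 0], "turn": 0, "grip": 0.085},
  {"travel": [-0.034, -0.0175, 0], "turn": 0, "grip": 0.085},
  {"travel": [0, 0, 0], "turn": 0, "grip": 0.085},
])

```text
clock: 4.08
position: [0.4564, 0.3237, 0.2007]
tool_rot: [[-0.933, 0.36, 0.002], [0.36, 0.933, -0.001], [-0.002, -0.0, -1.0]]
contact_force: [0.4, 0.7, -0.1]
opening: 0.0848
grasp_force: 0.0
```

Run:
```python
from h import *
np.set_printoptions(precision=4,suppress=True)
im=ctrl.get_image('wrist'); cv2.imwrite('pics/w2.png',im['frame'][:,:,::-1])
for l,z in [('lever_post',.102),('pivot',.05),('green_mark',.043)]:
    for d in ctrl.mark_of(l,'wrist'): print(l,d['conf'],d['pixel'],atz(im,d['pixel'],z))
s=ctrl.read_state();print(s['clock'],s['position'],s['tool_rot'])
np.save('w2.npy',im,allow_pickle=True)
```

```text
lever_post 0.59 [254.0, 329.5] [0.48   0.3261 0.102 ]
pivot 0.81 [310.0, 337.9] [0.5491 0.3105 0.05  ]
pivot 0.78 [38.5, 541.9] [0.3994 0.5204 0.05  ]
green_mark 0.92 [214.9, 260.1] [0.4478 0.2795 0.043 ]
4.2833 [0.4519 0.3284 0.2005] [[-0.9346  0.3557 -0.0003]
 [ 0.3557  0.9346  0.0001]
 [ 0.0003 -0.     -1.    ]]
```

View pics/w2.png

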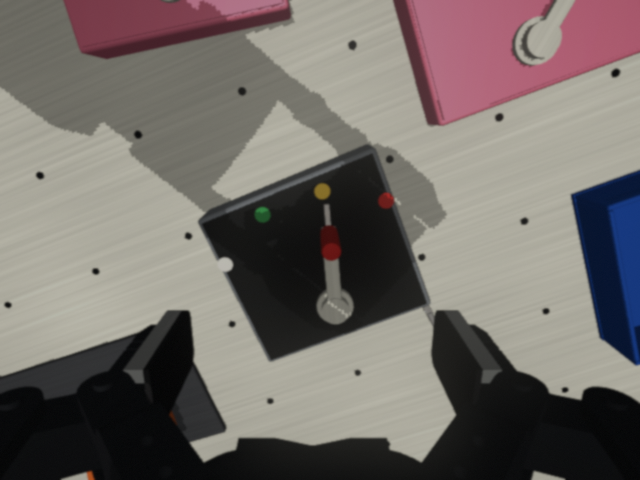

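The wrist view shows the real dimmer: green dot at (215,260), post top at (254,330), pivot at (310,338). The lever has to turn about +29.6°, which moves the post from (0.480,0.325) to (0.480,0.290).

play_rows([
  {"travel": [-0.0276, 0.007, 0], "turn": 0, "grip": 0.05},
  {"travel": [0, 0, 0.033], "turn": 0, "grip": 0.05},
  {"travel": [0, 0, 0.033], "turn": 0, "grip": 0.05},
  {"travel": [0, 0, 0.033], "turn": 0, "grip": 0.05},
  {"travel": [0, 0, 0.033], "turn": 0, "grip": 0.05},
], newtons=20)

```text
clock: 4.7
position: [0.4797, 0.326, 0.0674]
tool_rot: [[-0.935, 0.354, 0.0], [0.354, 0.935, 0.0], [-0.0, 0.001, -1.0]]
contact_force: [2.0, 0.1, -0.7]
opening: 0.0497
grasp_force: 0.0
```

play_rows([
  {"travel": [0, 0, 0], "turn": 0, "grip": 0.02},
  {"travel": [0, 0, 0], "turn": 0, "grip": 0.008},
  {"travel": [0, 0, 0], "turn": 0, "grip": 0.008},
  {"travel": [0, 0, 0], "turn": 0, "grip": 0.008},
  {"travel": [0, 0, 0], "turn": 0, "grip": 0.008},
])

```text
clock: 5.12
position: [0.4819, 0.326, 0.0714]
tool_rot: [[-0.935, 0.356, 0.004], [0.356, 0.935, 0.002], [-0.003, 0.004, -1.0]]
contact_force: [-1.8, 1.6, 7.5]
opening: 0.0078
grasp_force: 3.9
```

Run:
```python
from h import *
im=ctrl.get_image('wrist'); o=ctrl.get_image('scene')
a=cv2.resize(im['frame'][180:440,150:500],None,fx=1.1,fy=1.1); b=cv2.resize(o['frame'][150:270,350:480],(390,360))
h=max(a.shape[0],b.shape[0]); P=lambda i:cv2.copyMakeBorder(i,0,h-i.shape[0],0,0,0)
cv2.imwrite('pics/c3.png',np.hstack([P(a),P(b)])[:,:,::-1])
s=ctrl.read_state();print(s['clock'],s['position'],s['contact_force'],s['opening'],s['grasp_force'])
```

```text
5.2167 [0.48187302 0.32591375 0.07137722] [-1.9777013   1.80219605  7.45075357] 0.007689103346179402 4.08944939437788
```

View pics/c3.png

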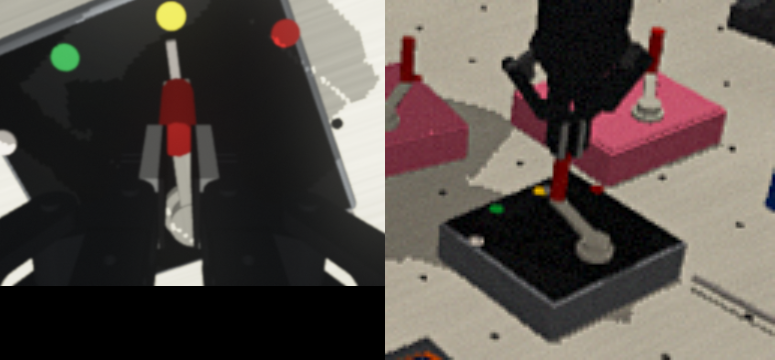

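Run:
```python
from h import *
np.set_printoptions(precision=4,suppress=True)
o=ctrl.get_image('scene');w=ctrl.get_image('wrist')
s=ctrl.read_state();p=s['position']
print('tcp',proj(o,p),proj(w,p))
for q in [(.4802,.325,.102),(.4802,.325,.054),(.545,.310,.05)]: print(q,proj(o,q),proj(w,q))
for c in ('scene','wrist'):
    print(c,[(l,d['pixel'],d['conf']) for l in('lever_post','pivot','green_mark') for d in ctrl.mark_of(l,c)])
```

```text
tcp [210.3387 409.1039] [282.6294 315.2147]
(0.4802, 0.325, 0.102) [200.3147 409.7592] [311.5731 312.4443]
(0.4802, 0.325, 0.054) [215.6034 407.6975] [266.1532 311.9897]
(0.545, 0.31, 0.05) [230.1429 420.1031] [375.1198 328.2974]
scene [('lever_post', [197.3, 408.7], 0.73), ('lever_post', [158.6, 439.8], 0.65), ('lever_post', [160.6, 359.1], 0.47), ('pivot', [184.1, 436.0], 0.93), ('pivot', [188.7, 346.6], 0.92), ('pivot', [227.8, 421.5], 0.85), ('pivot', [198.0, 408.5], 0.56), ('pivot', [351.8, 173.9], 0.2), ('green_mark', [174.8, 325.8], 0.96), ('green_mark', [217.7, 386.4], 0.93), ('green_mark', [175.4, 410.4], 0.81), ('green_mark', [198.3, 408.3], 0.6)]
wrist [('lever_post', [309.7, 313.3], 0.71), ('pivot', [378.0, 331.0], 0.92), ('green_mark', [230.9, 210.2], 0.59)]
```

play_rows([
  {"travel": [0, 0, 0], "turn": 0, "grip": 0.0},
  {"travel": [0, 0, 0], "turn": 0, "grip": 0.0},
])

```text
clock: 5.78
position: [0.4818, 0.3257, 0.0712]
tool_rot: [[-0.935, 0.356, 0.004], [0.356, 0.935, 0.002], [-0.003, 0.003, -1.0]]
contact_force: [-0.0, -0.6, 6.8]
opening: -0.0
grasp_force: 3.3
```

Run:
```python
from h import *
im=ctrl.get_image('wrist'); o=ctrl.get_image('scene')
a=cv2.resize(im['frame'][220:400,220:420],(600,540)); cv2.imwrite('pics/c4.png',a[:,:,::-1])
b=cv2.resize(o['frame'][170:240,370:450],(640,560),interpolation=cv2.INTER_CUBIC); cv2.imwrite('pics/c5.png',b[:,:,::-1])
```

```text
(no output)
```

View pics/c4.png

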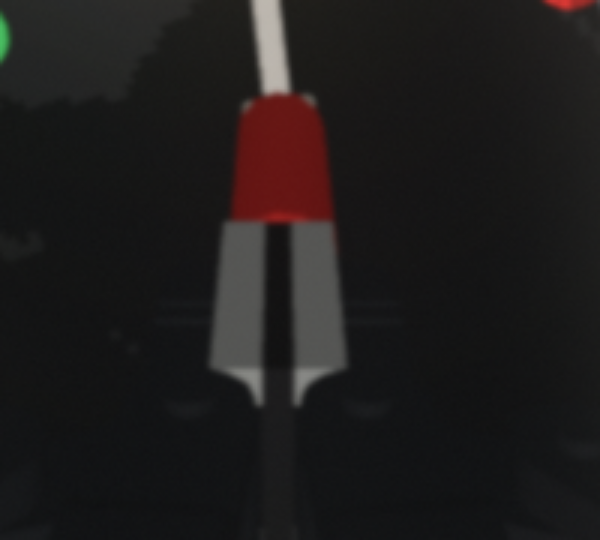

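The closed pads are standing on the post's top, with 7 N upward. The images put the fingertips about 30 mm short of the reported TCP. I'll lift, open and go lower, watching the force.

play_rows([
  {"travel": [0, 0, -0.02], "turn": 0, "grip": 0.0},
  {"travel": [0, 0, 0], "turn": 0, "grip": 0.06},
  {"travel": [0, 0, 0], "turn": 0, "grip": 0.06},
  {"travel": [0, 0, 0], "turn": 0, "grip": 0.06},
])

```text
clock: 6.22
position: [0.4811, 0.3252, 0.0898]
tool_rot: [[-0.935, 0.356, 0.002], [0.356, 0.935, 0.001], [-0.002, 0.002, -1.0]]
contact_force: [1.2, -0.1, 0.1]
opening: 0.0355
grasp_force: 0.0
```

play_rows([
  {"travel": [0, 0, 0.016], "turn": 0, "grip": 0.06},
  {"travel": [0, 0, 0.015], "turn": 0, "grip": 0.06},
  {"travel": [0, 0, 0.012], "turn": 0, "grip": 0.06},
])

```text
clock: 6.47
position: [0.4804, 0.3247, 0.0449]
tool_rot: [[-0.935, 0.356, 0.0], [0.356, 0.935, 0.0], [0.0, 0.0, -1.0]]
contact_force: [0.7, 0.5, -0.2]
opening: 0.0603
grasp_force: 0.0
```

play_rows([
  {"travel": [0, 0, 0], "turn": 0, "grip": 0.02},
  {"travel": [0, 0, 0], "turn": 0, "grip": 0.008},
  {"travel": [0, 0, 0], "turn": 0, "grip": 0.008},
  {"travel": [0, 0, 0], "turn": 0, "grip": 0.008},
])

```text
clock: 6.8
position: [0.4811, 0.3251, 0.0464]
tool_rot: [[-0.935, 0.356, 0.001], [0.356, 0.935, 0.001], [-0.001, 0.001, -1.0]]
contact_force: [-1.2, -0.7, 3.0]
opening: 0.0132
grasp_force: 20.9
```

play_rows([
  {"travel": [-0.002, -0.0088, 0], "turn": 0, "grip": 0.008},
  {"travel": [-0.003, -0.0086, 0], "turn": 0, "grip": 0.008},
  {"travel": [-0.004, -0.008, 0], "turn": 0, "grip": 0.008},
  {"travel": [-0.0052, -0.0074, 0], "turn": 0, "grip": 0.008},
  {"travel": [0, 0, 0], "turn": 0, "grip": 0.008},
])

```text
clock: 7.22
position: [0.4828, 0.2872, 0.0461]
tool_rot: [[-0.934, 0.357, 0.0], [0.357, 0.934, -0.0], [-0.0, 0.0, -1.0]]
contact_force: [-1.1, -0.9, 8.0]
opening: 0.0133
grasp_force: 21.5
```

Run:
```python
from h import *
np.set_printoptions(precision=4,suppress=True)
s=ctrl.read_state();print(s['clock'],s['position'],s['opening'],s['grasp_force'])
w=ctrl.get_image('wrist')
for l,z in [('lever_post',.102),('pivot',.05),('green_mark',.043)]:
    for d in ctrl.mark_of(l,'wrist'): print(l,d['conf'],d['pixel'],atz(w,d['pixel'],z))
cv2.imwrite('pics/w6.png',w['frame'][:,:,::-1])
```

```text
7.2167 [0.4828 0.2872 0.0461] 0.013281120004612476 21.498202085494995
lever_post 0.76 [343.5, 310.9] [0.4796 0.2864 0.102 ]
green_mark 0.93 [214.7, 273.5] [0.4472 0.281  0.043 ]
green_mark 0.23 [275.2, 365.2] [0.4889 0.3095 0.043 ]
```

View pics/w6.png

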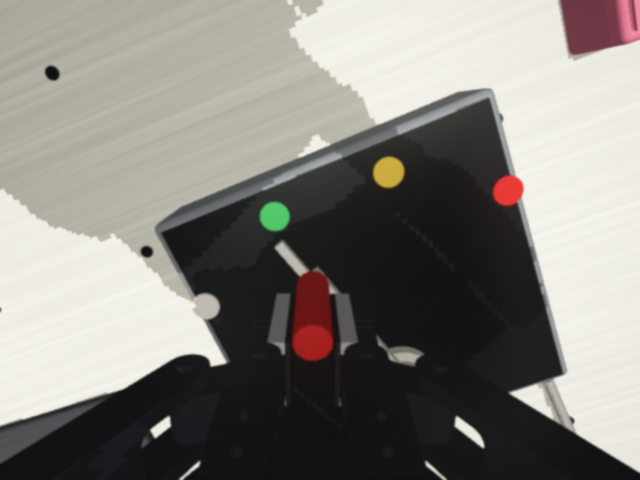

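The pointer tip (245,280) has gone about 3° past the line to the green dot (216,274). I'll back it off slightly, release and rise.

play_rows([
  {"travel": [0.002, 0.0025, 0], "turn": 0, "grip": 0.008},
  {"travel": [0, 0, 0], "turn": 0, "grip": 0.008},
  {"travel": [0, 0, 0], "turn": 0, "grip": 0.05},
  {"travel": [0, 0, 0], "turn": 0, "grip": 0.05},
  {"travel": [0, 0, 0], "turn": 0, "grip": 0.05},
])

```text
clock: 7.83
position: [0.4812, 0.2914, 0.0455]
tool_rot: [[-0.934, 0.356, -0.0], [0.356, 0.934, -0.0], [0.0, -0.0, -1.0]]
contact_force: [0.5, -0.6, 0.4]
opening: 0.0486
grasp_force: 0.0
```

play_rows([
  {"travel": [0, 0, -0.04], "turn": 0, "grip": 0.05},
  {"travel": [0, 0, -0.04], "turn": 0, "grip": 0.085},
  {"travel": [0, 0, -0.04], "turn": 0, "grip": 0.085},
  {"travel": [0.01, 0, -0.04], "turn": 0, "grip": 0.085},
  {"travel": [0.01, 0, -0.02], "turn": 0, "grip": 0.085},
])

```text
clock: 8.25
position: [0.4638, 0.2994, 0.2301]
tool_rot: [[-0.934, 0.357, 0.004], [0.357, 0.934, 0.002], [-0.003, 0.004, -1.0]]
contact_force: [0.8, -0.2, 0.6]
opening: 0.0854
grasp_force: 0.0
```

Run:
```python
from h import *
np.set_printoptions(precision=4,suppress=True)
s=ctrl.read_state();print(s['clock'],s['position'],s['opening'],s['contact_force'])
w=ctrl.get_image('wrist');P={}
for l,z in [('lever_post',.102),('pivot',.05),('green_mark',.043)]:
    for d in ctrl.mark_of(l,'wrist')[:1]: P[l]=atz(w,d['pixel'],z); print(l,d['conf'],d['pixel'],P[l])
a=lambda k:np.arctan2(*(P[k]-P['pivot'])[1::-1])%6.283
print(a('lever_post')-a('green_mark'))
b=ctrl.get_image('top');a=ctrl.get_image('scene')
f=lambda im:cv2.inRange(cv2.cvtColor(im['frame'],cv2.COLOR_RGB2HSV),(0,150,60),(8,255,255))+cv2.inRange(cv2.cvtColor(im['frame'],cv2.COLOR_RGB2HSV),(172,150,60),(180,255,255))
for im,(r0,r1,c0,c1) in ((b,(220,255,440,480)),(a,(290,345,140,185))):
    r,c=np.nonzero(f(im)[r0:r1,c0:c1]); print(r.size,r.mean()+r0,c.mean()+c0,r.min()+r0,r.max()+r0,c.min()+c0,c.max()+c0); 
    if im is b: B=(r.mean()+r0,c.mean()+c0)
    else: A=(r.mean()+r0,c.mean()+c0)
print(tri([ray(a,A),ray(b,B)]))
```

```text
8.25 [0.4638 0.2994 0.2301] 0.08538845442584704 [ 0.7762 -0.1513  0.6212]
lever_post 0.86 [235.4, 309.4] [0.4784 0.2907 0.102 ]
pivot 0.66 [25.0, 549.0] [0.4004 0.5193 0.05  ]
green_mark 0.97 [188.0, 286.4] [0.4471 0.2808 0.043 ]
0.13522484977943083
121 234.8512396694215 462.1487603305785 229 240 455 469
360 317.22777777777776 160.7722222222222 301 332 151 170
(array([ 0.5292, -0.3487,  0.096 ]), [np.float64(0.0009202106788036325), np.float64(0.0009202106788035831)])
```

The post is now at 196.1° and the green mark at 196.5°, so the lever is done. Next I travel to the probe.

play_rows([
  {"travel": [-0.0156, -0.0347, 0], "turn": 0, "grip": 0.085},
  {"travel": [-0.0156, -0.0347, 0], "turn": 0, "grip": 0.085},
  {"travel": [-0.0156, -0.0347, 0], "turn": 0, "grip": 0.085},
  {"travel": [-0.0156, -0.0347, 0], "turn": 0, "grip": 0.085},
  {"travel": [-0.0156, -0.0347, 0], "turn": 0, "grip": 0.085},
])

```text
clock: 8.97
position: [0.473, 0.1074, 0.2243]
tool_rot: [[-0.935, 0.356, -0.002], [0.356, 0.935, -0.0], [0.002, -0.001, -1.0]]
contact_force: [1.1, -0.0, -0.2]
opening: 0.0847
grasp_force: 0.0
```

play_rows([
  {"travel": [-0.0156, -0.0347, 0], "turn": 0, "grip": 0.085},
  {"travel": [-0.0156, -0.0347, 0], "turn": 0, "grip": 0.085},
  {"travel": [-0.0156, -0.0347, 0], "turn": 0, "grip": 0.085},
  {"travel": [-0.0156, -0.0347, 0], "turn": 0, "grip": 0.085},
  {"travel": [-0.0156, -0.0347, 0], "turn": 0, "grip": 0.085},
])

```text
clock: 9.38
position: [0.484, -0.0827, 0.2244]
tool_rot: [[-0.934, 0.356, -0.002], [0.356, 0.934, 0.001], [0.002, -0.0, -1.0]]
contact_force: [1.0, -0.2, 0.3]
opening: 0.085
grasp_force: 0.0
```

play_rows([
  {"travel": [-0.0156, -0.0347, 0], "turn": 0, "grip": 0.085},
  {"travel": [-0.0156, -0.0347, 0], "turn": 0, "grip": 0.085},
  {"travel": [-0.0156, -0.0347, 0], "turn": 0, "grip": 0.085},
  {"travel": [-0.0156, -0.0347, 0], "turn": 0, "grip": 0.085},
  {"travel": [-0.0156, -0.0347, 0], "turn": 0, "grip": 0.085},
])

```text
clock: 9.8
position: [0.4951, -0.2725, 0.224]
tool_rot: [[-0.934, 0.356, -0.002], [0.356, 0.934, 0.001], [0.002, 0.001, -1.0]]
contact_force: [1.6, 0.2, -0.0]
opening: 0.0851
grasp_force: 0.0
```

play_rows([
  {"travel": [-0.0156, -0.0347, 0], "turn": 0, "grip": 0.085},
  {"travel": [-0.0156, -0.0347, 0], "turn": 0, "grip": 0.085},
  {"travel": [0, 0, 0], "turn": 0, "grip": 0.085},
  {"travel": [0, 0, 0], "turn": 0, "grip": 0.085},
])

```text
clock: 10.13
position: [0.4996, -0.3482, 0.2235]
tool_rot: [[-0.934, 0.359, -0.002], [0.359, 0.934, 0.002], [0.003, 0.001, -1.0]]
contact_force: [0.5, 0.7, -0.3]
opening: 0.0851
grasp_force: 0.0
```

Run:
```python
from h import *
np.set_printoptions(precision=4,suppress=True)
s=ctrl.read_state();print(s['clock'],s['position'],s['joints'],s['tool_rot'])
w=ctrl.get_image('wrist');cv2.imwrite('pics/w7.png',w['frame'][:,:,::-1])
for l in('probe','stand'):
    for d in ctrl.silhouettes(l,'wrist'): print(l,d['conf'],d['pixel'],d['region'].sum())
```

```text
10.1333 [ 0.4996 -0.3482  0.2235] [-0.7067  0.4518  1.3535 -0.0001  1.3391 -1.9108] [[-0.9335  0.3585 -0.0022]
 [ 0.3585  0.9335  0.0018]
 [ 0.0027  0.0009 -1.    ]]
probe 0.9 [124.4, 277.0] 1578
probe 0.72 [242.6, 329.1] 1969
probe 0.65 [227.3, 198.5] 2143
stand 0.66 [215.0, 319.7] 5298
```

View pics/w7.png

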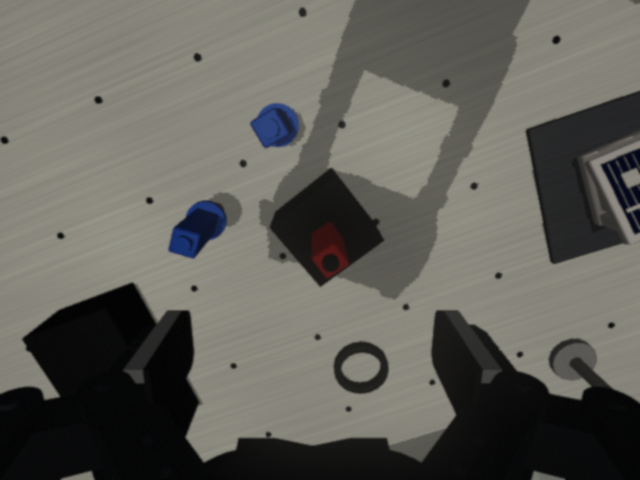

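The wrist view shows the red handle in the stand at (242,329), with its top near (262,330), and two blue decoys to the left. I'll fit a box model to the red mask for position and yaw.

```bash
cat > fit.py <<'E'
from h import *
from scipy.optimize import minimize
np.set_printoptions(precision=4,suppress=True)
def red(im):
    h=cv2.cvtColor(im['frame'],cv2.COLOR_RGB2HSV)
    return cv2.inRange(h,(0,120,30),(9,255,255))|cv2.inRange(h,(170,120,30),(180,255,255))
def render(im,x,y,z0,yaw,k=4):
    m=np.zeros((480,640),np.uint8);c,s=np.cos(yaw),np.sin(yaw)
    P=[proj(im,(x+c*a-s*b,y+s*a+c*b,z)) for a in(-.01,.01) for b in(-.01,.01) for z in(z0,z0+.062)]
    hull=cv2.convexHull(np.float32([[p[1],p[0]] for p in P]))
    cv2.fillConvexPoly(m,np.round(hull*16).astype(np.int32),255,cv2.LINE_AA,4); return m/255.
if __name__=='__main__':
    w=ctrl.get_image('wrist'); r=red(w)
    n,lab,st,ce=cv2.connectedComponentsWithStats(r); i=1+np.argmin([np.hypot(*(c-(329,242)))-.001*a for c,a in zip(ce[1:],st[1:,4])])
    m=cv2.morphologyEx((lab==i).astype(np.uint8),cv2.MORPH_CLOSE,np.ones((9,9)));print(st[i])
    cost=lambda p:np.abs(cv2.GaussianBlur(render(w,p[0],p[1],.066,p[2])-m,(5,5),1)).sum()
    out=[]
    for yaw in np.radians(np.arange(0,90,15)):
        R=minimize(cost,[.529,-.349,yaw],method='Nelder-Mead',options=dict(initial_simplex=[[.529,-.349,yaw],[.535,-.349,yaw],[.529,-.342,yaw],[.529,-.349,yaw+.2]]))
        out.append((R.fun,R.x[0],R.x[1],np.degrees(R.x[2])))
    print(np.array(sorted(out)))
    b=cv2.resize(w['frame'][170:290,260:400],None,fx=4,fy=4,interpolation=cv2.INTER_CUBIC)
    cv2.imwrite('pics/c8.png',cv2.convertScaleAbs(b,alpha=1.6)[:,:,::-1])
E
python3 fit.py
```

```text
[ 307  222   38   56 1290]
[[331.9549   0.5269  -0.3464  94.0483]
 [332.9685   0.5269  -0.3463   3.2593]
 [333.112    0.5267  -0.3464   4.078 ]
 [334.2457   0.5266  -0.3465   4.4273]
 [474.9343   0.5268  -0.3477  57.1301]
 [483.9792   0.5267  -0.3471  49.7896]]
```

View pics/c8.png

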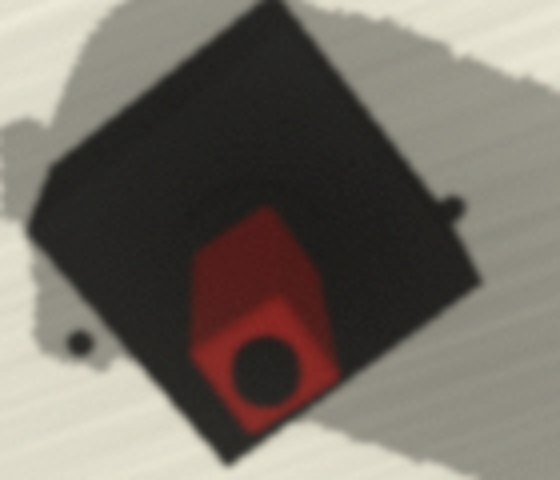

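The zoom shows the handle's square top with corners at about (193,355), (280,297), (340,375) and (255,432) in the crop, aligned with the stand.

Run:
```python
from h import *
np.set_printoptions(precision=4,suppress=True)
w=ctrl.get_image('wrist')
C=np.array([atz(w,(170+y/4,260+x/4),.128) for x,y in [(193,355),(280,297),(340,375),(255,432)]])
print(C,C.mean(0)); e=np.diff(np.vstack([C,C[:1]]),axis=0)
print(np.linalg.norm(e,axis=1),np.degrees(np.arctan2(e[:,1],e[:,0])))
f=[atz(w,(170+y/4,260+x/4),.06) for x,y in [(52,168),(275,0),(480,283),(230,462)]];f=np.array(f);e=np.diff(f,axis=0);print(f.mean(0),np.degrees(np.arctan2(e[:,1],e[:,0])),np.linalg.norm(e,axis=1))
```

```text
[[ 0.5211 -0.3575  0.128 ]
 [ 0.5165 -0.3397  0.128 ]
 [ 0.5337 -0.3348  0.128 ]
 [ 0.5385 -0.3524  0.128 ]] [ 0.5274 -0.3461  0.128 ]
[0.0184 0.0179 0.0183 0.0181] [ 104.4745   15.8854  -74.7571 -163.734 ]
[ 0.5233 -0.3437  0.06  ] [106.3466  15.693  -72.8776] [0.0584 0.0754 0.068 ]
```

play_rows([
  {"travel": [-0.025, 0.0117, 0], "turn": -7, "grip": 0.06},
  {"travel": [0, 0, 0], "turn": -7, "grip": 0.06},
  {"travel": [0, 0, 0], "turn": -7, "grip": 0.06},
  {"travel": [0, 0, 0], "turn": -7, "grip": 0.06},
  {"travel": [0, 0, 0], "turn": -7, "grip": 0.06},
])

```text
clock: 10.8
position: [0.5282, -0.3433, 0.2257]
tool_rot: [[-0.968, -0.252, -0.0], [-0.252, 0.968, 0.0], [0.0, 0.0, -1.0]]
contact_force: [0.1, -0.8, 0.9]
opening: 0.0602
grasp_force: 0.0
```

play_rows([
  {"travel": [0, 0, 0.02], "turn": -1.3, "grip": 0.06},
  {"travel": [0, 0, 0], "turn": 0, "grip": 0.06},
  {"travel": [0, 0, 0], "turn": 0, "grip": 0.06},
])

```text
clock: 11.05
position: [0.5276, -0.3433, 0.2052]
tool_rot: [[-0.964, -0.266, -0.002], [-0.266, 0.964, 0.001], [0.001, 0.002, -1.0]]
contact_force: [-0.8, -0.0, 0.2]
opening: 0.0601
grasp_force: 0.0
```

Run:
```python
from fit import *
s=ctrl.read_state();print(s['clock'],s['position'],s['opening'],s['tool_rot'])
w=ctrl.get_image('wrist'); r=red(w); n,l,st,ce=cv2.connectedComponentsWithStats(r)
for a,c in zip(st,ce):
    if a[4]>200: print(a,c)
for p in [(.527,-.346,.128),(.527,-.346,.066)]: print(proj(w,p))
cv2.imwrite('pics/w9.png',w['frame'][:,:,::-1])
```

```text
11.05 [ 0.5276 -0.3433  0.2052] 0.06010396501361988 [[-0.964  -0.2658 -0.0016]
 [-0.2658  0.964   0.0012]
 [ 0.0012  0.0016 -1.    ]]
[     0      0    640    480 305831] [319.4641 239.5404]
[ 293  198   33   51 1292] [309.1571 221.6409]
[233.51   310.0571]
[210.8454 310.2761]
```

Aligned. I'll descend and grip.

play_rows([
  {"travel": [0, -0.002, 0.037], "turn": 0, "grip": 0.06},
  {"travel": [0, 0, 0.037], "turn": 0, "grip": 0.06},
  {"travel": [0, 0, 0.037], "turn": 0, "grip": 0.06},
  {"travel": [0, 0, 0.025], "turn": 0, "grip": 0.05},
  {"travel": [0, 0, 0.014], "turn": 0, "grip": 0.04},
])

```text
clock: 11.52
position: [0.5277, -0.3454, 0.0532]
tool_rot: [[-0.964, -0.265, -0.002], [-0.265, 0.964, 0.002], [0.002, 0.002, -1.0]]
contact_force: [-0.8, 0.4, 0.9]
opening: 0.0403
grasp_force: 0.0
```

play_rows([
  {"travel": [0, 0, 0], "turn": 0, "grip": 0.025},
  {"travel": [0, 0, 0], "turn": 0, "grip": 0.01},
  {"travel": [0, 0, 0], "turn": 0, "grip": 0.01},
  {"travel": [0, 0, 0], "turn": 0, "grip": 0.01},
  {"travel": [0, 0, 0], "turn": 0, "grip": 0.01},
], newtons=30)

```text
clock: 11.93
position: [0.5292, -0.3468, 0.057]
tool_rot: [[-0.964, -0.266, 0.002], [-0.266, 0.964, -0.001], [-0.001, -0.002, -1.0]]
contact_force: [0.1, 0.5, -0.3]
opening: 0.0194
grasp_force: 34.0
```

play_rows([
  {"travel": [0, 0, -0.01], "turn": 0, "grip": 0.01},
  {"travel": [0, 0, -0.02], "turn": 0, "grip": 0.01},
  {"travel": [0, 0, -0.02], "turn": 0, "grip": 0.01},
  {"travel": [0, 0, 0], "turn": 0, "grip": 0.01},
])

```text
clock: 12.27
position: [0.5304, -0.3478, 0.1104]
tool_rot: [[-0.964, -0.266, 0.005], [-0.266, 0.964, -0.004], [-0.004, -0.005, -1.0]]
contact_force: [0.7, -1.1, -0.6]
opening: 0.0196
grasp_force: 34.1
```

Run:
```python
from fit import *
s=ctrl.read_state();print(s['clock'],s['position'],s['opening'],s['grasp_force'],s['contact_force'])
w=ctrl.get_image('wrist');o=ctrl.get_image('scene'); 
A=cv2.resize(w['frame'][200:420,220:420],(400,440));B=cv2.resize(o['frame'][280:370,120:200],(390,440),interpolation=cv2.INTER_CUBIC)
cv2.imwrite('pics/c10.png',cv2.convertScaleAbs(np.hstack([A,B]),alpha=1.5)[:,:,::-1])
for c in ('scene','top','wrist'):
    for l in ('probe','probe_tip'): print(c,l,[(d['pixel'],round(d['conf'],2)) for d in ctrl.mark_of(l,c)])
```

```text
12.2667 [ 0.5304 -0.3478  0.1104] 0.019590745790805424 34.08527433872223 [ 0.749  -1.1011 -0.5819]
scene probe [([354.4, 119.0], 0.87), ([325.7, 166.3], 0.67), ([321.0, 156.3], 0.6)]
scene probe_tip []
top probe [([237.8, 456.7], 0.69), ([272.6, 455.5], 0.69)]
top probe_tip []
wrist probe [([112.0, 202.2], 0.88), ([245.3, 312.7], 0.82), ([70.7, 350.0], 0.75)]
wrist probe_tip []
```

The probe is held, with its tip about at the stand's top. The tool can't tilt, so I'll lower the tip 12 mm into the hole and move sideways along tool +x. That pivots the probe about 20° between the pads at low grip.

play_rows([
  {"travel": [0, 0, 0.006], "turn": 0, "grip": 0.01},
  {"travel": [0, 0, 0.006], "turn": 0, "grip": 0.01},
  {"travel": [0.006, 0, 0], "turn": 0, "grip": 0.01},
  {"travel": [0.006, 0, 0], "turn": 0, "grip": 0.01},
  {"travel": [0, 0, 0], "turn": 0, "grip": 0.01},
], newtons=20)

```text
clock: 13.08
position: [0.5159, -0.3496, 0.0933]
tool_rot: [[-0.964, -0.266, -0.001], [-0.266, 0.964, 0.001], [0.0, 0.001, -1.0]]
contact_force: [1.8, 1.6, -0.6]
opening: 0.0195
grasp_force: 33.8
```

play_rows([
  {"travel": [0.006, 0, 0], "turn": 0, "grip": 0.01},
  {"travel": [0.006, 0, 0], "turn": 0, "grip": 0.01},
  {"travel": [0, 0, 0], "turn": 0, "grip": 0.01},
])

```text
clock: 13.33
position: [0.5046, -0.3532, 0.0939]
tool_rot: [[-0.964, -0.266, 0.0], [-0.266, 0.964, -0.0], [-0.0, -0.0, -1.0]]
contact_force: [2.2, 1.1, -0.7]
opening: 0.0194
grasp_force: 33.9
```

play_rows([
  {"travel": [0.006, 0, -0.003], "turn": 0, "grip": 0.01},
  {"travel": [0.006, 0, -0.003], "turn": 0, "grip": 0.01},
  {"travel": [0, 0, 0], "turn": 0, "grip": 0.01},
])

```text
clock: 13.58
position: [0.4932, -0.3564, 0.1004]
tool_rot: [[-0.964, -0.266, 0.0], [-0.266, 0.964, -0.001], [-0.0, -0.001, -1.0]]
contact_force: [1.5, 0.4, -0.4]
opening: 0.0195
grasp_force: 33.8
```

```bash
cat > tilt.py <<'E'
from fit import *
# fit probe axis: red handle + whole probe silhouette in scene view
def seg(c,guess):
    r=[d for d in ctrl.silhouettes('probe',c)]
    for d in r: print(c,d['pixel'],round(d['conf'],2),d['region'].sum())
    return r
s=ctrl.read_state();print(s['clock'],s['position'],s['contact_force'],s['grasp_force'])
for c in('scene','wrist'):
    im=ctrl.get_image(c); cv2.imwrite(f'pics/t_{c}.png',im['frame'][:,:,::-1]); print('tcp px',proj(im,s['position']))
    for d in seg(c,0): pass
    n,l,st,ce=cv2.connectedComponentsWithStats(red(im))
    for a,cc in zip(st[1:],ce[1:]):
        if a[4]>60: print('red',a,cc)
E
python3 tilt.py
```

```text
13.5833 [ 0.4932 -0.3564  0.1004] [ 1.5482  0.3877 -0.3685] 33.77580285072327
tcp px [305.8853 150.0924]
scene [297.8, 150.0] 0.95 605
scene [224.7, 403.2] 0.62 211
scene [331.2, 105.9] 0.58 693
red [  21    0   67   83 2447] [47.2791 41.6032]
red [ 148    0   87  135 5009] [193.4951  48.791 ]
red [ 279    0  137  108 4791] [373.1146  33.2382]
red [  76   64   64   24 1009] [109.2398  76.6184]
red [  0  93  13  33 240] [  4.1417 112.9958]
red [ 392  159   72   56 1831] [427.0797 189.1688]
red [ 311  162   66   51 1787] [343.3794 191.4247]
red [395 204   7  18  92] [398.1957 212.2935]
red [483 256  41  28 433] [503.746  269.8129]
red [136 276  22  34 377] [146.4483 292.6419]
tcp px [283.8018 314.7909]
wrist [199.1, 148.9] 0.96 6311
wrist [143.8, 361.6] 0.75 4605
wrist [345.3, 309.9] 0.64 7237
red [ 278  299   70  100 5021] [312.465  345.8024]
```

play_rows([
  {"travel": [0, 0, -0.01], "turn": 0, "grip": 0.01},
  {"travel": [0, 0, -0.03], "turn": 0, "grip": 0.01},
  {"travel": [0, 0, -0.03], "turn": 0, "grip": 0.01},
  {"travel": [0, 0, -0.03], "turn": 0, "grip": 0.01},
  {"travel": [0, 0, 0], "turn": 0, "grip": 0.01},
], newtons=60)

```text
clock: 14.2
position: [0.4959, -0.3576, 0.2059]
tool_rot: [[-0.964, -0.267, 0.006], [-0.267, 0.964, -0.006], [-0.004, -0.007, -1.0]]
contact_force: [1.5, -0.5, -0.2]
opening: 0.0195
grasp_force: 62.6
```

```bash
python3 tilt.py
python3 - <<'E'
import cv2,numpy as np
a=cv2.imread('pics/t_scene.png')[210:350,80:220];b=cv2.imread('pics/t_wrist.png')[150:420,210:420]
a=cv2.resize(a,(420,420),interpolation=cv2.INTER_CUBIC);b=cv2.resize(b,(327,420))
cv2.imwrite('pics/c11.png',cv2.convertScaleAbs(np.hstack([a,b]),alpha=1.4))
E
```

```text
14.2 [ 0.4959 -0.3576  0.2059] [ 1.4776 -0.5136 -0.1616] 62.58142948150635
tcp px [264.8008 135.5578]
scene [299.4, 147.2] 0.75 431
scene [257.0, 138.6] 0.7 765
scene [330.1, 106.2] 0.55 670
red [ 115    0  127  136 8380] [178.0288  54.4186]
red [ 285    0  131  108 4694] [374.9904  33.7203]
red [  0  93  14  33 241] [  4.2241 113.0249]
red [ 392  159   72   56 1831] [427.0535 189.1376]
red [ 311  162   66   51 1789] [343.3566 191.4136]
red [395 204   7  18  93] [398.1613 212.3333]
red [120 230  24  37 461] [131.1562 248.7831]
red [483 256  41  28 431] [503.6589 269.7378]
tcp px [291.292  311.0403]
wrist [167.6, 208.0] 0.89 2462
wrist [132.4, 344.3] 0.69 1807
wrist [343.0, 312.7] 0.56 7217
red [ 278  299   70  100 5003] [312.4261 345.8431]
red [630 399  10  22  85] [635.2118 410.4235]
```

View pics/c11.png

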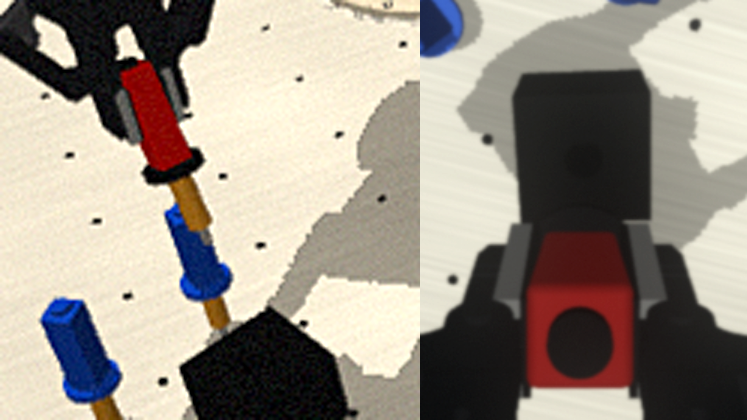

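The picture shows the probe held clear of the stand. In the scene half its handle top is at (125,233) and its barrel end at (147,287), in col,row. The wrist half shows the handle top face between rows 334 and 399. I'll fit the tilt from these.

```bash
cat > pf.py <<'E'
from fit import *
from scipy.optimize import least_squares
def model(p,R,z,off=0,side=0):
    t=p[3]; X,Y=R[:,0],R[:,1]; up=np.array([0,0,1.])
    ax=np.cos(t)*up+np.sin(t)*X; fx=np.cos(t)*X-np.sin(t)*up
    return p[:3]+ax*z+fx*off+Y*side
def fitp(obs,R,p0):
    def res(p): return np.concatenate([(proj(im,model(p,R,*m))-px)[k]*wt for im,m,px,k,wt in obs])
    r=least_squares(res,p0,loss='soft_l1'); return r
if __name__=='__main__':
    s=ctrl.read_state(); R=s['tool_rot']; o=ctrl.get_image('scene'); w=ctrl.get_image('wrist')
    a=[0,1]; obs=[(w,(.12,-.01,0),(399.5,312.7),[0],1),(w,(.12,.01,0),(334.5,312.7),[0],1),(w,(.058,.01,0),(300,312.7),[0],1),
     (w,(.12,-.01,-.01),(399,278),[1],1),(w,(.12,-.01,.01),(399,347.5),[1],1),
     (o,(.014,0,0),(286.7,146.7),a,1),(o,(.055,0,0),(264.7,137.3),a,1),(o,(.12,0,0),(232.7,125.2),a,1)]
    for name,ob in (('both',obs),('wrist',obs[:5]),('scene',obs[5:])):
        r=fitp(ob,R,np.r_[s['position']+[.0,0,-.04],.2]); print(name,r.x[:3],np.degrees(r.x[3]),r.fun,r.cost)
    print(s['position'],(r.x[:3]-s['position'])@R)
E
python3 pf.py
```

```text
both [ 0.5219 -0.3488  0.1553] 16.786580737626604 [ 3.4156 -1.2879 -0.442  -0.2101  0.1059 -1.0246  1.8973  1.5412  2.2436
  0.8641 -0.8794] 7.83359529931638
wrist [ 0.5237 -0.3483  0.151 ] 16.48922242742859 [ 1.0731 -0.9134 -0.0845  1.1602 -1.1608] 1.8885912211225404
scene [ 0.5581 -0.3564  0.1867] 7.807028771137163 [-0.7136 -0.4247  1.5503  1.0775 -0.2729 -0.3575] 1.7283487710830887
[ 0.4933 -0.3555  0.1988] [-0.0621 -0.0182  0.012 ]
```

play_rows([
  {"travel": [-0.01, 0.0178, 0], "turn": 0, "grip": 0.01},
  {"travel": [-0.02, 0.0356, 0], "turn": 0, "grip": 0.01},
  {"travel": [-0.02, 0.0356, 0], "turn": 0, "grip": 0.01},
  {"travel": [-0.02, 0.0356, 0], "turn": 0, "grip": 0.01},
  {"travel": [-0.02, 0.0356, 0], "turn": 0, "grip": 0.01},
])

```text
clock: 14.92
position: [0.5375, -0.1757, 0.1986]
tool_rot: [[-0.964, -0.266, -0.002], [-0.266, 0.964, 0.001], [0.001, 0.001, -1.0]]
contact_force: [1.6, -0.5, -1.3]
opening: 0.0192
grasp_force: 62.6
```

play_rows([
  {"travel": [-0.02, 0.0356, 0], "turn": 0, "grip": 0.01},
  {"travel": [-0.02, 0.0356, 0], "turn": 0, "grip": 0.01},
  {"travel": [-0.02, 0.0356, 0], "turn": 0, "grip": 0.01},
  {"travel": [-0.02, 0.0356, 0], "turn": 0, "grip": 0.01},
  {"travel": [-0.02, 0.0356, 0], "turn": 0, "grip": 0.01},
])

```text
clock: 15.33
position: [0.5864, 0.0227, 0.1987]
tool_rot: [[-0.964, -0.266, -0.002], [-0.266, 0.964, 0.0], [0.002, 0.0, -1.0]]
contact_force: [-0.2, 0.1, -0.2]
opening: 0.0192
grasp_force: 62.6
```

play_rows([
  {"travel": [-0.02, 0.0356, 0], "turn": 0, "grip": 0.01},
  {"travel": [-0.01, 0.0178, 0], "turn": 5.1, "grip": 0.01},
  {"travel": [0, 0, 0], "turn": 5.1, "grip": 0.01},
  {"travel": [0, 0, 0], "turn": 5.2, "grip": 0.01},
  {"travel": [0, 0, 0], "turn": 0, "grip": 0.01},
])

```text
clock: 15.75
position: [0.601, 0.0807, 0.1985]
tool_rot: [[-1.0, 0.003, -0.002], [0.003, 1.0, -0.0], [0.002, -0.0, -1.0]]
contact_force: [0.6, 0.1, -1.0]
opening: 0.0194
grasp_force: 62.5
```

```bash
cat > pad.py <<'E'
from fit import *
s=ctrl.read_state();print(s['clock'],s['position'],s['opening'],s['grasp_force'],s['tool_rot'][:,1])
w=ctrl.get_image('wrist');cv2.imwrite('pics/w12.png',w['frame'][:,:,::-1])
for l,z in(('orange_pad',.0459),('orange_cell',.05),('white_cell',.05),('cell_plate',0),('probe_tip',.14)):
    for d in ctrl.mark_of(l,'wrist'): print(l,d['conf'],d['pixel'],atz(w,d['pixel'],z))
h=cv2.cvtColor(w['frame'],cv2.COLOR_RGB2HSV)
for nm,m in(('gold',cv2.inRange(h,(17,110,110),(32,255,255))),('orange',cv2.inRange(h,(6,170,100),(16,255,255)))):
    n,l,st,ce=cv2.connectedComponentsWithStats(m)
    for i in range(1,n):
        if st[i,4]>80:
            c=cv2.findContours((l==i).astype(np.uint8),cv2.RETR_EXTERNAL,cv2.CHAIN_APPROX_SIMPLE)[0][0]
            print(nm,st[i],ce[i],cv2.minAreaRect(c)[1:],atz(w,ce[i][::-1],.0459))
E
python3 pad.py
```

```text
15.75 [0.601  0.0807 0.1985] 0.01942636888700934 62.46873378753662 [ 0.0027  1.     -0.0002]
orange_pad 0.6 [194.1, 312.2] [0.5893 0.0794 0.0459]
orange_cell 0.87 [203.5, 297.7] [0.5961 0.0678 0.05  ]
white_cell 0.91 [195.8, 115.9] [ 0.5895 -0.0761  0.05  ]
cell_plate 0.69 [187.2, 222.9] [ 0.5917 -0.0018  0.    ]
cell_plate 0.43 [337.9, 390.6] [0.7469 0.159  0.    ]
gold [126 168  21  21 340] [135.7088 177.8   ] ((20.0, 20.0), 90.0) [ 0.5759 -0.0603  0.0459]
gold [305 182  20  20 322] [314.3571 191.3075] ((19.0, 19.0), 90.0) [0.5871 0.0811 0.0459]
orange [ 242  149  111  112 2945] [297.3202 203.9769] ((98.99494171142578, 100.55056762695312), 8.130102157592773) [0.5974 0.0674 0.0459]
```

Gold pad at (0.5871, 0.0811, 0.046), cell yaw about −7.5°. I'll turn to match and go to a standoff about 25 mm off along the normal.

play_rows([
  {"travel": [0, 0, 0], "turn": 7, "grip": 0.01},
  {"travel": [0.027, 0, 0], "turn": 0, "grip": 0.01},
  {"travel": [0.0265, 0, 0.021], "turn": 0, "grip": 0.01},
  {"travel": [0, 0, 0.03], "turn": 0, "grip": 0.01},
  {"travel": [0, 0, 0.03], "turn": 0, "grip": 0.01},
])

```text
clock: 16.47
position: [0.5478, 0.0866, 0.1187]
tool_rot: [[-0.993, 0.12, 0.002], [0.12, 0.993, 0.0], [-0.002, 0.0, -1.0]]
contact_force: [1.2, 0.4, -1.8]
opening: 0.0191
grasp_force: 62.5
```

play_rows([
  {"travel": [0, 0, 0], "turn": 0, "grip": 0.01},
  {"travel": [0, 0, 0], "turn": 0, "grip": 0.01},
])

```text
clock: 16.63
position: [0.5478, 0.0864, 0.1182]
tool_rot: [[-0.993, 0.12, -0.003], [0.12, 0.993, -0.0], [0.003, -0.0, -1.0]]
contact_force: [0.1, -0.8, -0.9]
opening: 0.0193
grasp_force: 62.4
```

```bash
cat > sc.py <<'E'
from fit import *
s=ctrl.read_state();print(s['clock'],s['position'],s['contact_force'],s['grasp_force'],s['tool_rot'][:,1])
o=ctrl.get_image('scene');f=o['frame'];h=cv2.cvtColor(f,cv2.COLOR_RGB2HSV)
cv2.imwrite('pics/s13.png',f[:,:,::-1])
print('pad',proj(o,(.5871,.0811,.0459)))
for l in('probe','probe_tip','orange_pad','orange_cell'): print(l,[(d['pixel'],round(d['conf'],2)) for d in ctrl.mark_of(l,'scene')])
def bl(nm,m,mn=8):
    n,l,st,ce=cv2.connectedComponentsWithStats(m)
    for i in range(1,n):
        if st[i,4]>mn and 150<ce[i][1]<310 and 280<ce[i][0]<400: print(nm,st[i],ce[i][::-1])
bl('gold',cv2.inRange(h,(17,110,100),(32,255,255)))
bl('brown',cv2.inRange(h,(10,110,50),(22,255,200)))
bl('red',red(o),30)
for r in range(225,285): print(r,' '.join('%02x%02x%02x'%tuple(f[r,c]) for c in range(342,374,2)))
E
python3 sc.py
```

```text
16.6333 [0.5478 0.0864 0.1182] [ 0.1154 -0.8488 -0.8815] 62.417975664138794 [ 0.1204  0.9927 -0.0005]
pad [272.082  359.1313]
probe [([320.2, 154.2], 0.9), ([256.1, 357.5], 0.82), ([355.2, 116.7], 0.69)]
probe_tip []
orange_pad [([272.1, 359.4], 0.86)]
orange_cell [([276.7, 355.3], 0.58)]
gold [354 243   5  14  44] [249.4545 356.2045]
gold [357 272   6   2  10] [272.5 359.5]
gold [301 292   7   4  20] [293.25 304.05]
brown [352 242   8  15  85] [249.0471 355.5765]
brown [356 271   7   4  22] [272.3636 359.0909]
brown [335 275  47  29 607] [288.6491 358.5667]
brown [300 291   8   5  23] [293.2174 303.6522]
red [311 174  26  39 506] [189.5455 323.8281]
red [336 195   6  13  44] [201.0909 338.8182]
red [395 204   7  18  93] [212.3978 398.1935]
red [348 210  12  30 249] [225.4458 354.261 ]
225 0b0c08 010301 060c0d 4b4a45 32302e 6b0000 6b0405 6f100b 690908 444645 757066 6f6c61 776e65 36393a 5f6265 040002
226 484340 030000 080803 484444 302d29 6f0103 6c0b08 630000 630402 464c46 786c60 70695c 71695f 30302f 505251 333131
227 6b645b 161514 060a0c 4c4948 271d1d 6b0000 6a0605 690000 6b0d05 5359
[... 5956 characters left out ...]
1100
279 471a06 00020e 0d1220 000010 2d2c2f 1e1823 2b2a2c 23202a 10131a 010015 111422 000e18 181421 390f07 582005 9c3700
280 782700 3a1606 0a0c20 252026 464342 2e2b33 060815 000711 070b18 0a0c1c 000115 15070d 481700 842d00 812a00 cd4d00
281 7b2a00 732800 080009 454745 2a2931 0d0f1d 060716 131321 000016 15131a 3a0b04 572009 812d00 912f00 8f3500 9a3800
282 6f2600 7c2700 461700 000915 0e1520 070513 000c1c 00000b 1b101c 4c1e06 852b00 873100 8f3200 832d00 812a00 963400
283 5f2003 762900 762700 341102 00081b 000012 140e13 3c1514 5a1f01 812e00 923400 8a2e00 802e00 822e00 832e00 963300
284 5e2200 662600 732600 6f2600 120210 2d1827 491c05 842a00 823100 923400 863300 7d2c00 812c00 792a00 7b2500 8d3400
```

```bash
cat > pf2.py <<'E'
from pf import *
s=ctrl.read_state(); R=s['tool_rot']; o=ctrl.get_image('scene'); w=ctrl.get_image('wrist')
n,l,st,ce=cv2.connectedComponentsWithStats(red(w)); print(s['position'],[tuple(a) for a in st[1:] if a[4]>2000])
a=[0,1]; wr=[(w,(.12,-.01,0),(399.5,312.7),[0],1),(w,(.12,.01,0),(334.5,312.7),[0],1),(w,(.058,.01,0),(300,312.7),[0],1),
 (w,(.12,-.01,-.01),(399,278),[1],1),(w,(.12,-.01,.01),(399,347.5),[1],1)]
sc=[(o,(0,0,0),(261.2,356.3),a,1.5),(o,(.014,0,0),(256.2,356.2),a,1),(o,(.055,0,0),(240.3,352.8),a,1)]
for name,ob in (('both',wr+sc),('wrist',wr)):
    r=fitp(ob,R,np.r_[s['position']+[.03,0,-.05],.3]); print(name,r.x[:3],np.degrees(r.x[3]),r.fun,(r.x[:3]-s['position'])@R)
e,d=ray(o,(261.2,356.3)); Y=R[:,1]
for c in(0,-.0012): t=((s['position']-e)@Y+c)/(d@Y); print('plane',c,e+t*d)
E
python3 pf2.py
```

```text
[0.5495 0.0866 0.1201] [(np.int32(277), np.int32(298), np.int32(71), np.int32(101), np.int32(5094))]
both [0.5802 0.0813 0.0724] 16.319091717139212 [ 1.2847 -0.7121 -0.7447  0.5865 -1.7356  0.4943  2.4241 -0.2454  1.1109
 -1.0204  2.7007] [-0.031  -0.0015  0.0477]
wrist [0.5809 0.0814 0.0725] 16.63523636734765 [ 1.0961 -0.9308 -0.0852  1.1917 -1.1921] [-0.0316 -0.0013  0.0477]
plane 0 [0.5709 0.084  0.0659]
plane -0.0012 [0.5727 0.0826 0.0678]
```

play_rows([
  {"travel": [-0.004, 0.001, 0.01], "turn": 0, "grip": 0.01},
  {"travel": [-0.0035, 0, 0.0105], "turn": 0, "grip": 0.01},
  {"travel": [0, 0, 0], "turn": 0, "grip": 0.01},
  {"travel": [0, 0, 0], "turn": 0, "grip": 0.01},
])

```text
clock: 17.32
position: [0.5555, 0.0866, 0.097]
tool_rot: [[-0.993, 0.121, -0.002], [0.121, 0.993, -0.0], [0.002, -0.0, -1.0]]
contact_force: [0.9, 0.3, -1.6]
opening: 0.0195
grasp_force: 62.4
```

```bash
cat > look.py <<'E'
from fit import *
F=[]
for i in range(6):
    o=ctrl.get_image('scene'); F.append(o['frame'].astype(float)); s=ctrl.read_state(); print(np.array(s['position']),np.array(s['contact_force']),s['grasp_force'])
f=np.mean(F,0).astype(np.uint8); np.save('f.npy',f)
print('pad',proj(o,(.5871,.0811,.0459)))
for r in range(256,281): print(r,' '.join('%02x%02x%02x'%tuple(f[r,c]) for c in range(349,369)))
E
python3 look.py
```

```text
[0.5557 0.0867 0.0975] [-0.0152  0.1198 -1.3566] 62.41920232772827
[0.5558 0.0867 0.0978] [ 0.2608 -0.0081 -1.3281] 62.41907715797424
[0.556  0.0867 0.0981] [-1.3564  0.9267 -0.8046] 62.41969585418701
[0.556  0.0867 0.0982] [-0.4764 -0.5147 -0.5209] 62.42017865180969
[0.556  0.0867 0.0983] [-0.8113 -0.0961 -0.6912] 62.420021295547485
[0.5561 0.0867 0.0983] [-0.0518  0.2012 -0.4433] 62.41998553276062
pad [272.082  359.1313]
256 6e6a5f 706b5e 716a60 726b5f 6e6a5f 5a4f41 553202 633f0a 6c4609 6b430c 634008 5e4425 6f6f68 716c63 6f685d 6a665a 6d685c 6c685d 666258 706b60
257 726a61 716b5e 706a5c 706b61 706c61 655d52 533102 654110 6c470f 6a440d 653e05 624423 6f6b65 6f6c62 726c61 6d675d 6d675d 6b665c 69645a 686259
258 6e6a5f 6f6a5e 6c675b 6c665b 6c695f 6b665d 4e2c02 5e3c08 6d480f 6c460e 65410b 60421d 69655a 6f6a60 6b665c 6d675d 6e695e 6d685c 6f685d 6c675b
259 6a685b 6c665c 676358 6d695d 8c8578 8b8579 503308 603b0a 6a440d 6d470e 66400a 5e3e16 5f594c 6d6861 6b685e 6d685c 6e695e 6f6b5e 6d6a5d 6e665d
260 676157 6c675c 868073 90897b beb7a6 b5ad9e 583b16 5d3706 694411 6c460e 674008 5e3c14 706550 87
[... 2226 characters left out ...]
15d52 24252d 222328 050816 010512 070816 202329 12141e 201f24 1a191f 403e3d 2d2f33 3d3c3d 646153 423f3d 414240 01020f 01030e
277 524f46 212029 373534 080715 01000f 080d1a 0d0c1a 1f1c22 11121a 333234 464442 413e3f 645e52 26262d 222327 00000e 020313 070b1a 090c19 020412
278 00000a 00000a 01010f 22222a 1f1f24 14131d 2e2e2d 444442 2f2f32 45433f 22222a 202029 0f0f1d 030414 010311 10121d 141724 010615 000313 0a1021
279 0c0d19 2a2a2d 1f1d23 1e1f26 474542 2e2d30 4b4946 24252c 0b0b1b 070917 0d101a 000011 121521 090e1b 010814 000212 0d1323 16131b 160811 3f120e
280 2c2b2d 4c4948 3f3c39 292831 26272c 030510 1c1c22 050815 02020f 070915 21232a 040917 000313 010414 17141e 160611 3c100c 4a1b02 591f03 882f00
```

The scene pixels put the tip end at (269.7,358.5) and the pad at (272.5,359.5), about 6 mm short along the normal and on line. I'll press in gently.

play_rows([
  {"travel": [-0.001, 0, 0.0028], "turn": 0, "grip": 0.01},
  {"travel": [-0.001, 0, 0.0028], "turn": 0, "grip": 0.01},
  {"travel": [0, 0, 0], "turn": 0, "grip": 0.01},
  {"travel": [0, 0, 0], "turn": 0, "grip": 0.01},
  {"travel": [0, 0, 0], "turn": 0, "grip": 0.01},
])

```text
clock: 18.03
position: [0.5579, 0.0864, 0.0924]
tool_rot: [[-0.993, 0.121, -0.0], [0.121, 0.993, 0.0], [0.0, -0.0, -1.0]]
contact_force: [0.6, -0.6, -2.1]
opening: 0.0192
grasp_force: 62.4
```

```bash
python3 look.py
```

```text
[0.558  0.0865 0.0925] [ 0.0773 -0.1759 -0.2175] 62.41964936256409
[0.558  0.0864 0.0925] [-0.1738  0.3494 -1.1823] 62.419949769973755
[0.558  0.0864 0.0925] [-0.3367 -0.7623 -0.3399] 62.420464754104614
[0.558  0.0864 0.0925] [-0.1876  0.6533 -1.8706] 62.41904854774475
[0.558  0.0865 0.0925] [ 0.4214  0.2616 -0.3504] 62.419692277908325
[0.558  0.0864 0.0925] [-0.4875 -0.5198 -0.8986] 62.42066144943237
pad [272.082  359.1313]
256 71695f 706b61 726b5f 736d60 726d62 60574a 553402 65410f 6e470f 6e4710 664109 5d401e 6c6b63 6c685d 6f685e 6e685d 6e6a5e 6c655b 676257 6f6a5d
257 706c5f 706b5f 736d60 6e695d 706c62 6e685f 502e01 623f0e 6b460e 6d4810 674009 5f401b 665f55 716c62 6f6a61 6c665a 6a6659 6c675b 6b675d 686258
258 6f695f 706b5f 706b5f 6d685e 6f6a60 6b645b 4d2f04 623e0b 6a450c 6d460e 68400c 5f3e16 60584a 6f6e63 6d685e 6d685d 6e6a5f 6f695d 6e695c 686559
259 6d695d 6c675d 6d685b 69635a 6a675d 686458 563b16 5f3b0b 67420c 6e480e 69420c 5c3c0e 5a4d3b 6e6b62 706c60 6d685c 6c675c 6f6b5d 6f695c 6c655c
260 6d675d 6c675d 6c675d 878173 878174 867f73 644d29 5a3807 684410 6d470c 6b4610 634013 6a5b44 
[... 2228 characters left out ...]
35f53 24232b 232228 030614 050a17 070715 20212b 10111e 201d24 171a1f 3d3b39 2f2e33 3d3d3c 635e52 45403e 42413e 00020f 00000d
277 57514a 202029 383736 0a0a14 01020e 0b121c 0c0f18 1f1d23 15171d 343435 474442 3f3e3e 656155 222128 22232a 00010f 020513 0d101e 0b0e1b 020717
278 00000c 00000c 020411 202024 212124 14131c 2e2d2e 484443 312f32 434141 242429 24252c 0d0f1b 020412 010411 0e101d 141522 010715 000314 080f21
279 0e101c 28282d 1e1c22 1c1f24 464642 2f2f32 4a4843 22232a 0f101f 060b18 0f101a 010210 0d1120 0e101e 020817 000314 0e1424 17131e 160610 3e160f
280 2a292c 484645 413f3c 272730 24252d 040413 221f24 020413 010111 080918 1f2328 000215 000113 020817 18141f 13030b 3d140f 481903 581f01 862d00
```

play_rows([
  {"travel": [-0.001, 0, 0.0024], "turn": 0, "grip": 0.01},
  {"travel": [-0.001, 0, 0.0024], "turn": 0, "grip": 0.01},
  {"travel": [0, 0, 0], "turn": 0, "grip": 0.01},
  {"travel": [0, 0, 0], "turn": 0, "grip": 0.01},
  {"travel": [0, 0, 0], "turn": 0, "grip": 0.01},
])

```text
clock: 18.75
position: [0.5599, 0.0862, 0.0876]
tool_rot: [[-0.993, 0.121, -0.0], [0.121, 0.993, -0.0], [0.0, -0.0, -1.0]]
contact_force: [-1.0, -1.1, -0.2]
opening: 0.0192
grasp_force: 62.6
```

```bash
python3 look.py
```

```text
[0.5599 0.0862 0.0877] [-0.9219 -0.6446  0.184 ] 62.61035442352295
[0.5599 0.0862 0.0877] [ 0.0751 -0.4582  0.4152] 62.609413862228394
[0.5599 0.0862 0.0877] [-0.269  -0.6049 -0.7801] 62.61022925376892
[0.5599 0.0862 0.0877] [0.581  0.2751 1.1767] 62.61008977890015
[0.5599 0.0862 0.0877] [-0.6967 -0.7988 -0.2152] 62.610944509506226
[0.5599 0.0862 0.0877] [-0.3899 -0.9817 -0.1392] 62.609782218933105
pad [272.082  359.1313]
256 726b61 746e61 797165 5c574d 3b3835 3c3a34 281500 302009 36260e 422b0c 492d09 4a361d 6c6557 797468 746e64 716a5d 6c665a 676357 645e54 70695f
257 6f695f 736d61 736d61 746e62 797569 766f64 5e3a0a 69430b 764b0f 764d0f 6e460a 67451a 635b4a 6e6d62 706960 6f685d 6e6a5e 6b675c 6d675d 68645a
258 706b61 6e685c 6f6a5e 706c61 6f6c61 6f685f 553a15 613c09 69430e 70490e 6b440d 613f0f 5a4e3a 706d65 6b685b 6c695d 6d685e 6b675d 6e685d 6f695f
259 6f695d 6d695f 6d675b 6e695e 6f6a5f 6c685d 523a1b 5c3807 68440a 6d480e 68430c 624014 5f513d 716d66 6f695f 6e695e 6e695f 6f695d 6b665c 6c675c
260 6e685d 6d685d 6e675f 6f6b5f 6d685d 6f685f 624f35 583704 67420b 6e460e 69440c 634113 62523a 6f6
[... 2225 characters left out ...]
35d53 212127 1e1f26 070816 010312 070915 212027 121420 1d1d21 181a20 403d3b 302f35 3f3e3e 676052 43423f 434240 00000c 01010e
277 545046 202128 3a3737 050614 020210 10101e 11121d 211f24 151620 333133 454442 3f3d3d 635f53 212129 232328 00010e 020714 0a0d1d 0a0c19 040718
278 00000a 00000e 01020e 212429 1f2123 14141d 2d2d2e 454341 313135 454541 23232b 22242c 0e0f1a 020210 020311 0d0f1c 121521 010415 000514 0b1422
279 10121b 2a282d 201d23 211f27 474542 2d2d32 474643 22212a 070a18 060918 0d0f18 00010e 0e111d 0c101e 030417 000214 0e1224 18121e 170911 3d140e
280 28292a 484544 3e3c3a 2a2a32 26252c 050612 202027 000311 050713 090a16 23242b 030817 000213 010416 1b1722 170811 3b130d 481902 571e03 883000
```

First contact: the grip force stepped up and the upward force rose about 1 N, with the tip on the pad at (273,359.6). I'll press about 4 mm more.

play_rows([
  {"travel": [-0.0006, 0, 0.0018], "turn": 0, "grip": 0.01},
  {"travel": [-0.0006, 0, 0.0018], "turn": 0, "grip": 0.01},
  {"travel": [0, 0, 0], "turn": 0, "grip": 0.01},
  {"travel": [0, 0, 0], "turn": 0, "grip": 0.01},
  {"travel": [0, 0, 0], "turn": 0, "grip": 0.01},
])

```text
clock: 19.47
position: [0.5611, 0.086, 0.084]
tool_rot: [[-0.993, 0.121, -0.0], [0.121, 0.993, -0.0], [0.0, -0.0, -1.0]]
contact_force: [-0.9, 0.1, 1.0]
opening: 0.0196
grasp_force: 62.6
```

```bash
cat > look2.py <<'E'
from fit import *
F=[];C=[]
for i in range(14):
    o=ctrl.get_image('scene'); F.append(o['frame'].astype(float)); s=ctrl.read_state(); C.append(s['contact_force'])
f=np.mean(F,0).astype(np.uint8); print(s['clock'],s['position'],np.mean(C,0),np.std(C,0)/len(C)**.5,s['grasp_force'])
for r in range(266,277): print(r,' '.join('%02x%02x%02x'%tuple(f[r,c]) for c in range(354,365)))
E
python3 look2.py
```

```text
20.1667 [0.5611 0.0861 0.0841] [-1.3904  0.363   1.0737] [0.0871 0.1073 0.1327] 62.64794111251831
266 504f4b 292527 513006 623f0c 6a450d 6f4810 69430b 5f3f12 2a2a29 332f31 343132
267 232529 2d2b2d 49300e 613f0c 69440d 6e470f 6a440e 5f3e0e 2d1f19 4d2b1b 572f1e
268 2c3033 312f32 483114 613d0a 68440d 704910 6b460f 633f0d 3d2210 4e1502 6e2000
269 3f312b 3b3629 422d18 633f09 68440d 6e480b 6c450c 674313 28221e 00041a 1a0d15
270 4d2a14 44350b 331a0a 563914 6a4613 6e4913 694516 614011 01051a 080e21 091120
271 091122 000217 000114 2f261b 624922 594733 574834 6d4b10 33271d 000417 030615
272 060b1b 100f1d 301f0b 553704 5a4117 494544 544739 825200 6b490a 070b1f 010210
273 0d111c 140a0f 5b3b00 7e5000 754b00 594211 553b0d 6d4500 463216 000010 030312
274 222229 060817 1d1411 482d02 492e04 472e0c 261a0e 281b10 181b2a 020415 020211
275 020411 0c101e 0a0f1e 0a0d1f 000417 060a1f 020618 010315 0f111d 24252c 403e3b
276 050715 030513 050615 202027 131521 1e1f24 181821 423f3d 2f2f34 3e3d3c 666255
```

The reaction is about 2.2 N along the normal, which puts the tip about half in and unmoved on the pad. I'm handing it in.

```bash
python3 -c "
from station import ctrl
print(ctrl.job_done())"
```

```text
the job is handed in; nothing more can be done
None
```

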